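# Set a bench depth gauge from a blind bore

### The arm

A 6-joint arm with a two-finger parallel gripper is mounted at the origin on a cart in front of the work surface, level with it; the furniture and walls round the work are solid. World frame = base frame: x ahead of the robot, y to its left, z up, the work surface at z = 0. Lengths are in mm, angles in rad, forces in N, time in s.
With the tool pointing down it reaches from about 300 to 775 mm from the base axis. Payload 14.6 kg.
Tool frame: the origin (TCP) lies on the centre line of the jaws, within the pads' length; the fingertips stand 19 mm ahead of it and the grasp point (between the pads) is the TCP (bot.tip_reach is the distance from the TCP to the fingertips, in mm); z points along the fingers, y is the line along which they close (so a half turn about z gives the same grasp; the last joint's range is limited). The gripper opens to 85 mm and grips with 20 to 120 N. Pads are 22 mm wide; open, the fingers measure 114 mm over their backs; the gripper's body (76 mm by 85 mm) begins 54 mm behind the grasp point. The pads swing forward as they close: fully open they stand 13 mm farther back than shut.
Start: joints at [-1.377, 0.3, 1.521, -0, 1.321, -0.067], TCP at [141.813, -531.393, 250.281] pointing down, gripper open.
Joint ranges: [-3.03, 3.03], [-0.79, 2.21], [0.23, 2.52], [-1.04, 4.18], [0, 3.07], [-2.55, 2.55]. Speed limits (rad/s): [2.22, 2.22, 2.57, 3.14, 3.14, 3.14].

### API

Orientations are given as a unit quaternion [w, x, y, z].
In Python, from rig import bot gives the robot as it stands. Calls block until the motion is done:
- bot.move_to(position, orientation): joint-space move of the TCP to a pose.
- bot.servo_line(position, attitude=None, speed=150, until_force=None): straight line of the TCP; attitude=None keeps the orientation; speed is the mean speed in mm/s. With until_force (N) it stops when the force on the tool has changed by that much, and returns True; else False.
- bot.move_joints(angles): joint-space move.
- bot.move_gripper(opening, grip_force=None): finger opening in mm; grip_force is the grip in N (None keeps the last); returns when the fingers have stopped.
- bot.dwell(seconds).
- bot.ik(position, orientation): joint angles nearest the present ones, or None.
- bot.read_state(): the state.
- bot.read_camera(name): name is "side" or "top" or "wrist"; returns a dict with "image" (480x640x3 uint8, blue, green, red), "depth" (480x640 float32, mm along the optical axis (not along the pixel's ray), 0 where there is no reading), "fovy" (degrees; the focal length in pixels is half the picture's height over the tangent of half this angle, whatever the lens; pixels are square), "cx", "cy" (the principal point, pixels), "eye" and "attitude" of the camera in the world; the wrist camera has in their place "mount" (4x4, takes a point from camera to tool coordinates, whose origin is the TCP and whose axes are the flange's). Camera axes: x right, y down, z forward; pixel columns grow to the right and rows downward; lengths in mm; the calibration is good to about 2 mm. A picture is of the moment at which its call begins: read the wrist's pose just before it.
A pose or a line that the arm cannot do raises bot.MotionError and nothing moves.
- bot.finish_job(): hands the job in; it is judged then, once.
The state is a dict: "clock": time; "joint_positions": joint angles; "qvel": joint speeds; "effort": joint torques, N m; "ee_pos": TCP position; "tool_rot": TCP orientation; "ft_force": force on the tool from outside, world axes, zero at the start; "moment": the same for the moment, N m; "grip_width": finger opening in mm; "grip_force": force on a finger pad.
Only numpy, scipy, OpenCV 4.12 (cv2) and the standard library are available. Lean on these libraries where they do the work, as an engineer would, in place of code of your own. Each camera call takes 0.05 s, during which the arm holds its last target. There are 200 camera calls.

### The job

Set the depth gauge to the bore of the aluminium block that has a single bore: slide that block, bore end first, between the gauge's rails until it is home against the end stop, then push the rod down by its knob until it bottoms in the bore and keep it pressed there for about a second. Next press the depth stop down the rod until it sits flat on the top of the block, and finally raise the rod right up out of the bore with the stop kept at that setting and the block still home. Leave the block with two bores where it is.

Things in the scene. Friction and masses are not known exactly. Their poses are not given: they have to be found in the camera images.
- gauge: Bench depth gauge, fixed. Origin on the bench (z = 0) straight below the rod's axis; x is the block's way in, away from the robot, z up. Two steel rails 18 mm high (inner faces at y = +-30 mm, x = -30 to +25 mm) with lead-ins flaring to y = +-46 mm (outside +-55 mm) at x = -55 mm. Between the rails the block slides on the bench itself.
- end_stop (a point): Centre of the near face of the gauge's end stop, a steel bar 88 mm wide (y), 30 mm high, across the far end of the rails; 25 mm beyond the rod's axis, 15 mm above the bench. The block is home when its bore end touches this face.
- gauge_arm (a point): Top of the gauge's fixed grey arm where the rod passes through it, 177 mm above the bench. The arm is 36 mm wide, 22 mm thick, its near end 18 mm nearer the robot than the rod's axis; it is carried by a column 44 to 72 mm beyond the rod's axis, no higher than the arm.
- gauge_rod: Upright steel depth rod, 14 mm diameter with a bevelled foot, that slides straight up and down through the arm; origin at the tip of its foot, at the rod's axis, z up. It stays where it is left: friction about 8 N, weight of rod and stop together 3 N, so about 5 N pushes it down and 11 N raises it. When right up its tip is 70 mm above the bench, that is 20 mm above a block; travel 60 mm.
- knob_top (a point): Centre of the flat top of the rod's black round knob, 200 mm above the rod's tip. The knob is 36 mm in diameter and 30 mm high; with the rod bottomed in the bore its underside is still 13 mm above the arm.
- depth_stop: Steel depth stop that rides on the rod below the arm, carried along by friction (about 4 N; weight 1 N) and able to slide along it. A round collar, 34 mm diameter and 12 mm thick, with a flat arm 18 mm wide to its +y side (axes as the gauge). Origin at the rod's axis in its flat underside. At the start 55 to 70 mm above the rod's tip; it slides down to 15 mm above the tip.
- stop_pad (a point): Centre of the top of the 28 mm round press pad at the end of the stop's arm, 85 mm to the +y side of the rod's axis and 12 mm above the stop's underside.
- housing: The block to be gauged: loose aluminium block, 120 long (x) x 56 wide (y) x 50 mm high, 0.4 to 0.85 kg, with a single blind bore in its top near its +x end. Origin at the centre of its underside; +x is the bore end, at the start roughly away from the robot.
- housing_centre (a point): Centre of the single-bore block, half-way up (25 mm).
- bore (a point): Centre of the bore's mouth in the top face of the single-bore block: 35 mm from the block's centre towards +x, so 25 mm from its end; bore 20 mm in diameter, 30 mm deep, flat floor. z points up out of the bore. With the block home it lies on the rod's axis.
- other_block: Another loose aluminium block of the same size, with two bores, one in the middle and one near its near end. It is to stay where it is. Origin at the centre of its underside.

How it is judged:
By the outcome, as a careful person would: the job done as asked, in the order asked, and still so for the second after the job is handed in, with the robot touching nothing.
It also fails if it takes over 67 s, if anything falls off the work surface, if the arm or the gripper's body presses on something with over 40 N, if the wrist force passes 120 N, or if a joint passes its speed limit or range.

## Working session

There is one attempt and no reset: what is moved stays moved. The work goes in short steps, each a Python script; the robot and the scene stay as the last script left them, time stands still between calls to the robot, and variables do not carry over. Pictures are saved under pics/ and viewed, at most 10 in all, crops included, and the job is handed in when it is done.

```bash
mkdir -p pics
cat > h.py <<'E'
import numpy as np, cv2
from rig import bot
from scipy.spatial.transform import Rotation as R
def rot(q): return R.from_quat([q[1],q[2],q[3],q[0]]).as_matrix()
def cam(n):
    s=bot.read_state(); c=bot.read_camera(n)
    if 'mount' in c:
        T=np.eye(4);T[:3,:3]=rot(s['tool_rot']);T[:3,3]=s['ee_pos'];T=T@np.array(c['mount'])
        c['Rm'],c['t']=T[:3,:3],T[:3,3]
    else:
        a=np.array(c['attitude']); c['Rm']=a if a.shape==(3,3) else rot(a); c['t']=np.array(c['eye'])
    return c
def cloud(c):
    f=240/np.tan(np.radians(c['fovy'])/2); v,u=np.mgrid[:480,:640]; d=c['depth']
    P=np.stack([(u-c['cx'])/f*d,(v-c['cy'])/f*d,d],-1)@c['Rm'].T+c['t']; P[d<=0]=np.nan; return P
E
python3 - <<'E'
from h import *
for n in('top','side'):
    c=cam(n); cv2.imwrite(f'pics/{n}0.png',c['image']); np.savez(f'{n}0.npz',P=cloud(c),I=c['image'])
    print(n,c['t'],c['fovy'],c['attitude'])
s=bot.read_state(); print(s['clock'],s['tool_rot'],s['ft_force'])
E
```

```text
top [ 451.0112059    22.94687142 1038.22152121] 54.203540131708124 [-0.03742804  0.70602008 -0.70554402  0.04839858]
side [617.75151094 963.82661666 592.03436502] 45.11392571124743 [-0.01424262  0.00422112  0.83881473 -0.54421427]
0.1 [-5.20057658e-04  9.91512105e-01  1.30013360e-01 -3.46928760e-05] [-1.19719581  0.23505449 -1.16931936]
```

View pics/top0.png

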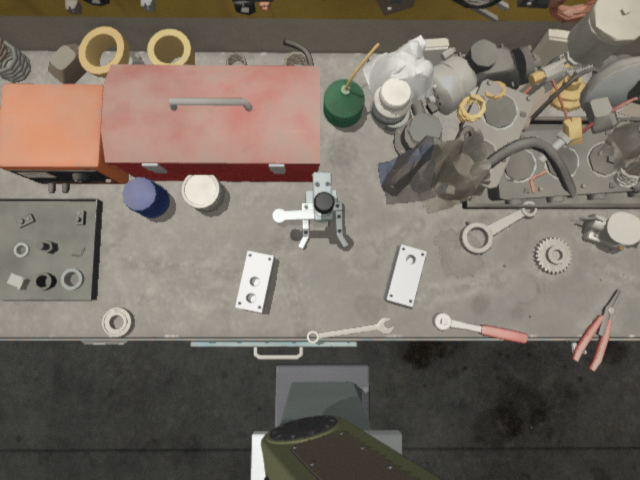

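View pics/side0.png

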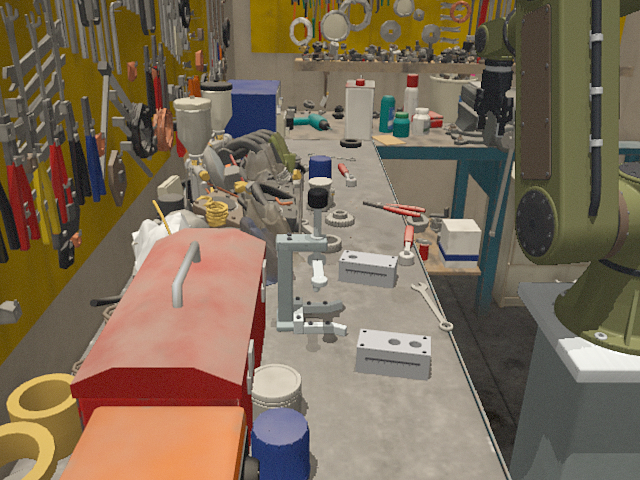

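The top view shows the single-bore block at (406,275) with its bore at (411,259). The two-bore block is at (255,282). The gauge has its knob at (323,203), pad at (279,216) and rails opening downward in the image at (303–345,240). Next I measure from depth.

Run:
```python
from h import *
d=np.load('top0.npz');P=d['P'];I=d['I'].astype(int)
v,u=np.mgrid[:480,:640]
def sel(u0,u1,v0,v1,z0,z1): 
    m=(u>=u0)&(u<=u1)&(v>=v0)&(v<=v1)&(P[...,2]>z0)&(P[...,2]<z1); return P[m],m
def rect(Q): return cv2.minAreaRect(Q[:,:2].astype(np.float32))
print('bench z',np.nanmedian(P[290:310,330:370,2]))
for n,b in(('H',(380,430,235,315)),('O',(228,280,245,320))):
    Q,_=sel(*b,44,58); print(n,len(Q),np.median(Q[:,2]),rect(Q))
    Q2,_=sel(*b,5,44); print(' lowpts',Q2.mean(0),len(Q2))
Q,_=sel(380,430,235,315,10,45);print('bore cand',Q[:20].round(0).tolist())
# gauge
Q,_=sel(300,345,180,225,215,300);z=np.median(Q[:,2]);print('knob',len(Q),z,rect(Q[abs(Q[:,2]-z)<6]))
Q,_=sel(300,345,165,225,165,190);print('arm',len(Q),np.median(Q[:,2]),rect(Q))
Q,_=sel(265,312,200,230,90,165);print('stop',len(Q),np.median(Q[:,2]),rect(Q))
Q,_=sel(265,295,200,230,90,165);print('pad',len(Q),np.median(Q[:,2]),rect(Q))
Q,_=sel(290,360,200,255,10,26);print('rails',len(Q),np.median(Q[:,2]),rect(Q))
sub=lambda i,b:cv2.resize(i[b[2]:b[3],b[0]:b[1]],None,fx=4,fy=4,interpolation=cv2.INTER_CUBIC)
cv2.imwrite('pics/g.png',sub(d['I'],(260,440,165,315)))
```

```text
bench z -0.26285143306949976
H 1467 49.762228599759055 ((483.62158203125, -167.15127563476562), (56.852603912353516, 120.01943969726562), 74.07958221435547)
 lowpts [ 495.62609645 -153.70261517   24.09596476] 224
O 1418 49.66699244924661 ((470.927001953125, 152.820068359375), (56.73063278198242, 120.05183410644531), 78.57388305664062)
 lowpts [457.80237772 145.70463073  23.24171845] 257
bore cand [[548.0, -156.0, 31.0], [547.0, -156.0, 43.0], [547.0, -155.0, 22.0], [545.0, -155.0, 34.0], [544.0, -155.0, 24.0], [543.0, -155.0, 35.0], [543.0, -155.0, 13.0], [542.0, -154.0, 28.0], [540.0, -154.0, 41.0], [541.0, -155.0, 14.0], [539.0, -154.0, 31.0], [538.0, -153.0, 20.0], [537.0, -153.0, 32.0], [536.0, -203.0, 44.0], [537.0, -153.0, 11.0], [535.0, -152.0, 26.0], [535.0, -153.0, 34.0], [534.0, -152.0, 14.0], [533.0, -151.0, 33.0], [532.0, -152.0, 41.0]]
knob 381 265.49208420467437 ((599.561767578125, 9.957612991333008), (34.524906158447266, 33.71244812011719), 0.08712781220674515)
arm 560 176.43906097586404 ((626.8070068359375, 12.186250686645508), (91.1092300415039, 35.935142517089844), 1.4050843715667725)
stop 421 136.74340648607392 ((595.03076171875, 70.15383911132812), (78.15618133544922, 26.76773452758789), 87.0052719116211)
pad 261 136.76474687464952 ((596.4303588867188, 86.69902801513672), (26.906335830688477, 44.84020233154297), 0.10334157943725586)
rails 440 17.50570257885687 ((598.2027587890625, 11.088130950927734), (106.8147964477539, 107.42938232421875), 2.445493459701538)
```

View pics/g.png

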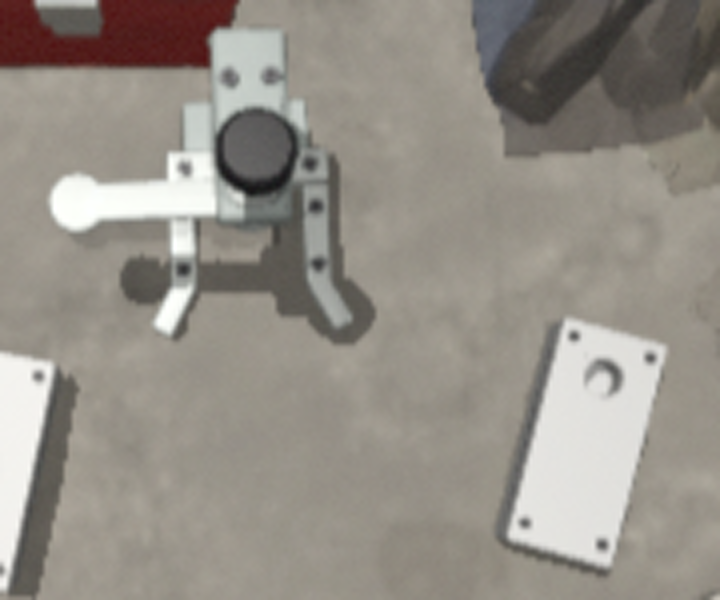

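The crop confirms it: bore at zoomed (602,378) near the far end, and a gauge yaw of about 2°. Next I check surrounding obstacles, the wrist camera mount and IK for the planned poses, and refine the gauge yaw.

```bash
cat >> h.py <<'E'
def Q(deg): a=np.radians(deg)/2; return [0,float(np.cos(a)),float(np.sin(a)),0]
E
python3 - <<'E'
from h import *
d=np.load('top0.npz');P=d['P']
m=(P[...,0]>520)&(P[...,0]<760)&(P[...,1]>40)&(P[...,1]<260)&(P[...,2]>30)
for y in range(20,260,30):
    q=P[(P[...,0]>500)&(P[...,0]<850)&(abs(P[...,1]-y)<6)&(P[...,2]>150)]
    if len(q): print(y,'minx',q[:,0].min().round(),'z',np.percentile(q[:,2],[5,50,95]).round())
q=P[(P[...,0]>500)&(P[...,0]<720)&(P[...,1]<-60)&(P[...,1]>-160)&(P[...,2]>40)]
print('right clutter',len(q), q.min(0) if len(q) else '', q.max(0) if len(q) else '')
# inner rail edges fit
v,u=np.mgrid[:480,:640]
r=P[(u>285)&(u<365)&(v>195)&(v<260)&(abs(P[...,2]-18)<4)&~np.isnan(P[...,2])]
for s in(1,-1):
    e=[]
    for x in range(574,606,4):
        k=r[(abs(r[:,0]-x)<3)&(s*(r[:,1]-10)>15)&(s*(r[:,1]-10)<70)]
        if len(k): e.append((x,k[:,1].min(),k[:,1].max()))
    e=np.array(e); print(s,e.round(1).tolist())
c=cam('wrist');print(np.array(c['mount']).round(2).tolist(),c['fovy'])
for p,a in(((450,-157,45),-15.9),((450,-157,130),-15.9),((445,6,45),2),((525,8,42),2),((600,11,290),2),((600,11,225),2),((597,96,150),2),((597,96,80),2)):
    for aa in (a,a+180,a+90): 
        j=bot.ik(p,Q(aa)); print(p,aa,None if j is None else np.round(j,2))
E
```

```text
20 minx 581.0 z [172. 192. 266.]
50 minx 691.0 z [171. 193. 196.]
80 minx 686.0 z [170. 193. 197.]
110 minx 686.0 z [170. 193. 196.]
140 minx 691.0 z [171. 193. 197.]
170 minx 691.0 z [171. 193. 228.]
200 minx 691.0 z [172. 193. 228.]
230 minx 691.0 z [171. 193. 228.]
right clutter 450 [ 501.35621582 -159.99402162   40.00696413] [ 719.70341703 -128.44524549   96.85470177]
1 [[574.0, 40.9, 52.0], [578.0, 41.0, 52.0], [582.0, 41.0, 52.0], [586.0, 41.1, 52.1], [590.0, 41.0, 52.0], [594.0, 41.0, 54.3], [598.0, 41.1, 54.4], [602.0, 41.1, 54.4]]
-1 [[574.0, -33.6, -20.5], [578.0, -33.7, -20.4], [582.0, -33.6, -20.3], [586.0, -33.6, -20.5], [590.0, -33.8, -20.4], [594.0, -33.7, -20.4], [598.0, -31.5, -20.4], [602.0, -31.5, -20.5]]
[[0.0, -0.96, -0.28, 69.95], [1.0, 0.0, 0.0, 0.79], [-0.0, -0.28, 0.96, -122.97], [0.0, 0.0, 0.0, 1.0]] 65.45539024789733
(450, -157, 45) -15.9 [-0.41  0.43  1.89 -0.    0.82  1.44]
(450, -157, 45) 164.1 [-0.41  0.43  1.89 -0.    0.82 -1.71]
(450, -157, 45) 74.1 [-0.41  0.43  1.89 -0.    0.82 -0.14]
(450, -157, 130) -15.9 [-0.41  0.28  1.85 -0.    1.01  1.44]
(450
[... 409 characters left out ...]
  0.52  1.76 -0.    0.86 -0.09]
(600, 11, 290) 2 [-0.04  0.39  1.31 -0.    1.44  1.49]
(600, 11, 290) 182 [-0.04  0.39  1.31 -0.    1.44 -1.65]
(600, 11, 290) 92 [-0.04  0.39  1.31 -0.    1.44 -0.08]
(600, 11, 225) 2 [-0.04  0.43  1.4  -0.    1.31  1.49]
(600, 11, 225) 182 [-0.04  0.43  1.4  -0.    1.31 -1.65]
(600, 11, 225) 92 [-0.04  0.43  1.4  -0.    1.31 -0.08]
(597, 96, 150) 2 [ 0.1   0.51  1.46 -0.    1.16  1.63]
(597, 96, 150) 182 [ 0.1   0.51  1.46 -0.    1.16 -1.51]
(597, 96, 150) 92 [ 0.1   0.51  1.46 -0.    1.16  0.06]
(597, 96, 80) 2 [ 0.1   0.6   1.51 -0.    1.03  1.63]
(597, 96, 80) 182 [ 0.1   0.6   1.51 -0.    1.03 -1.51]
(597, 96, 80) 92 [ 0.1   0.6   1.51 -0.    1.03  0.06]
```

Run:
```python
from h import *
bot.move_to([440,-60,260],Q(172))
c=cam('wrist'); cv2.imwrite('pics/w1.png',c['image']); np.savez('w1.npz',P=cloud(c),I=c['image'])
P=cloud(c);print(bot.read_state()['clock'])
def rect(m): q=P[m];return len(q),np.median(q[:,2]).round(1),cv2.minAreaRect(q[:,:2].astype(np.float32))
z=P[...,2];x=P[...,0];y=P[...,1]
print('H',rect((abs(z-50)<4)&(y<-80)&(y>-260)&(x<580)&(x>400)))
print('knob',rect((abs(z-266)<6)&(abs(x-600)<40)&(abs(y-10)<40)))
print('arm',rect((abs(z-177)<4)&(abs(x-610)<70)&(abs(y-10)<40)))
print('pad',rect((abs(z-137)<5)&(y>83)&(y<130)&(abs(x-600)<40)))
r=P[(abs(z-18)<2.5)&(abs(x-600)<70)&(abs(y-10)<70)]
for s in(1,-1):
    e=[]
    for xx in np.arange(572,602,2):
        k=r[(abs(r[:,0]-xx)<1)&(s*(r[:,1]-10)>15)]
        if len(k): e.append((xx,k[:,1].min(),k[:,1].max()))
    e=np.array(e)
    for i in(1,2): print(s,i,np.polyfit(e[:,0]-588,e[:,i],1).round(3),len(e))
```

```text
2.2083
H (6171, np.float64(49.5), ((484.4866638183594, -168.42361450195312), (56.55805969238281, 120.94245910644531), 74.27368927001953))
knob (0, np.float64(nan), ((0.0, 0.0), (0.0, 0.0), 0.0))
arm (0, np.float64(nan), ((0.0, 0.0), (0.0, 0.0), 0.0))
pad (0, np.float64(nan), ((0.0, 0.0), (0.0, 0.0), 0.0))
1 1 [1.6000e-02 3.8945e+01] 8
1 2 [-0.144 38.648] 8
-1 1 [  0.056 -34.613] 15
-1 2 [  0.053 -21.676] 15
  return _methods._mean(a, axis=axis, dtype=dtype,
  ret = ret.dtype.type(ret / rcount)
```

View pics/w1.png

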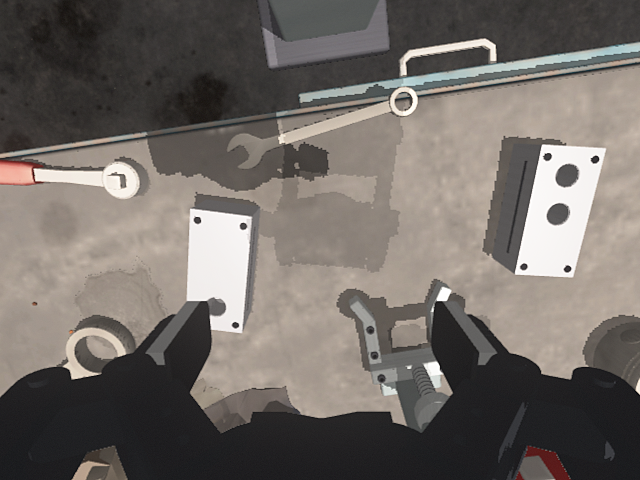

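The wrist view shows the single-bore block at (223,265) with its bore at (216,307), and the gauge rails at (400,340) partly behind the gripper. Both cameras agree within about 1.3 mm. Now I grasp the block and slide it in.

```bash
cat >> h.py <<'E'
TH=2.5; ROD=np.array([600.2,10.0]); U=np.array([np.cos(np.radians(TH)),np.sin(np.radians(TH))]); V=np.array([-U[1],U[0]])
def G(x,y,z): return [*map(float,ROD+x*U+y*V),float(z)]
def st(t=''):
    s=bot.read_state();print(t,round(s['clock'],2),np.round(s['ee_pos'],1),'F',np.round(s['ft_force'],1),'w',round(s['grip_width'],1),round(s['grip_force'],1))
E
python3 - <<'E'
from h import *
a=np.radians(-15.8); p=np.array([484.1,-167.8])-42*np.array([np.cos(a),np.sin(a)])
bot.move_to([*p,110],Q(164.2)); bot.servo_line([*p,42],speed=80)
bot.move_gripper(50,40); st('grip')
bot.servo_line([*p,47],speed=60)
bot.servo_line(G(-162,0,47),attitude=Q(180+TH),speed=120)
bot.servo_line(G(-162,0,42.3),speed=40); st('staged')
hit=bot.servo_line(G(-120,0,42.3),speed=60,until_force=20); st(hit)
c=cam('wrist'); cv2.imwrite('pics/w2.png',c['image'])
c=cam('top'); cv2.imwrite('pics/t2.png',cv2.resize(c['image'][165:315,230:410],None,fx=4,fy=4)); P=cloud(c)
m=(abs(P[...,2]-50)<3)&(abs(P[...,1]-10)<45)&(P[...,0]<640)&(P[...,0]>420)
print(cv2.minAreaRect(P[m][:,:2].astype(np.float32)))
E
```

```text
grip 4.33 [ 443.9 -156.4   42.5] F [-0.7  1.2  5.9] w 55.3 42.7
staged 6.33 [438.7   2.6  42.4] F [ 1.2 -0.9  0.6] w 55.4 44.5
False 7.17 [480.7   4.7  42.4] F [ 2.  -0.2  0.1] w 55.4 44.5
((558.811279296875, 8.607414245605469), (55.346622467041016, 47.27829360961914), 89.8175277709961)
```

View pics/t2.png

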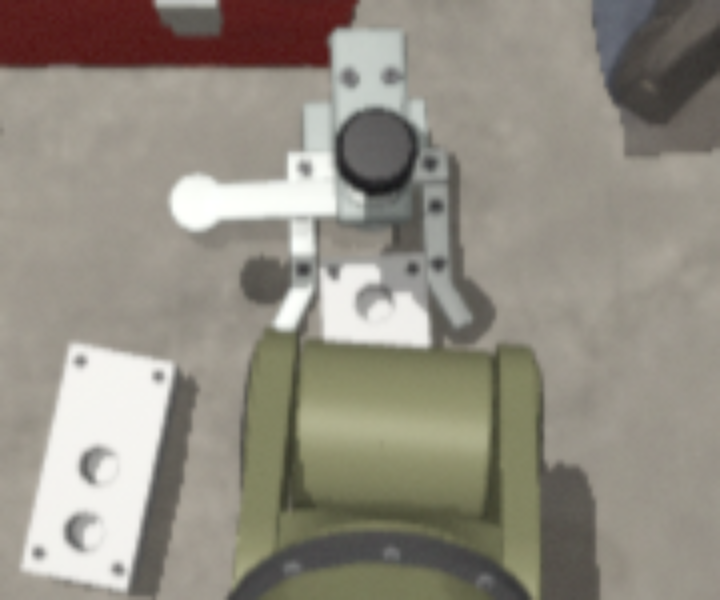

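The block's front end is in the rail throat at zoomed (376,300), aligned and centred. I slide it home.

Run:
```python
from h import *
hit=bot.servo_line(G(-68,0,42.3),speed=45,until_force=20); st(hit)
bot.move_gripper(80); s=bot.read_state(); p=s['ee_pos']; st('rel')
b=np.array(p)[:2]
bot.servo_line([*(b-30*U),42.3],speed=120)
bot.servo_line([*(b-60*U),42.3],speed=150)
bot.move_gripper(0); 
hit=bot.servo_line([*(b+10*U),36],speed=50,until_force=20); st(hit)
```

```text
True 8.19 [523.7   6.8  42.3] F [-1.5  1.4  4.6] w 55.5 45.1
rel 8.56 [523.5   6.7  42. ] F [0.1 0.2 0.3] w 80.2 0.0
True 10.8 [494.1   5.6  38.8] F [-0.4 -0.7  1. ] w -0.3 0.0
```

Run:
```python
from h import *
bot.servo_line(G(-160,0,45),speed=200)
bot.servo_line(G(-160,0,300),speed=300)
bot.servo_line(G(0,0,300),speed=200)
hit=bot.servo_line(G(0,0,230),speed=40,until_force=18); st(hit)
z=bot.read_state()['ee_pos'][2]
for k in range(8):
    z-=1; bot.servo_line(G(0,0,z),speed=30); f=bot.read_state()['ft_force'][2]
    if f>15: break
st('press'); bot.dwell(0.7); st(); bot.dwell(0.7); st()
```

```text
True 14.55 [600.3  10.  238.9] F [-1.9  0.6  5.5] w -0.2 3.0
press 15.05 [600.4  10.  238.8] F [-7.6  0.5 17.7] w 0.2 8.9
 15.75 [600.4  10.  238.8] F [-6.4 -0.6 17.4] w -0.1 8.9
 16.45 [600.4  10.  238.8] F [-6.7  1.  18.5] w 0.1 8.9
```

Run:
```python
from h import *
bot.servo_line(G(0,0,255),speed=150)
bot.servo_line(G(0,84,255),speed=200)
bot.servo_line(G(0,84,120),speed=200)
hit=bot.servo_line(G(0,84,72),speed=30,until_force=18); st(hit)
z=bot.read_state()['ee_pos'][2]
for k in range(8):
    z-=1; bot.servo_line(G(0,84,z),speed=30); f=bot.read_state()['ft_force'][2]
    if f>14: break
bot.dwell(.4); st('press')
bot.servo_line(G(0,84,90),speed=60); bot.servo_line(G(0,84,255),speed=250)
bot.servo_line(G(-150,0,300),speed=250)
c=cam('side'); cv2.imwrite('pics/s3.png',cv2.resize(c['image'][180:340,240:400],None,fx=3.5,fy=3.5))
P=cloud(c)
c=cam('top');P=cloud(c)
def rect(b,z0,z1):
    m=(P[...,2]>z0)&(P[...,2]<z1)&(P[...,0]>b[0])&(P[...,0]<b[1])&(P[...,1]>b[2])&(P[...,1]<b[3]);q=P[m]
    return len(q),np.median(q[:,2]).round(1),cv2.minAreaRect(q[:,:2].astype(np.float32))
print('pad',rect((570,630,84,130),40,100)); print('knob',rect((570,630,-20,40),205,240)); st()
```

```text
True 19.32 [596.7  94.   80.9] F [-4.1 -0.5 10.9] w -0.2 5.4
press 19.98 [596.7  94.   80.8] F [-5.2  0.1 13.9] w 0.3 7.2
pad (135, np.float64(61.7), ((596.4959716796875, 95.98701477050781), (27.418888092041016, 23.326091766357422), 0.6601149439811707))
knob (323, np.float64(219.1), ((598.71337890625, 10.051259994506836), (34.65791320800781, 34.31892013549805), 2.0024664402008057))
 22.06 [450.9   3.9 299.1] F [-1.2 -0.5  0.3] w 0.2 0.0
```

View pics/s3.png

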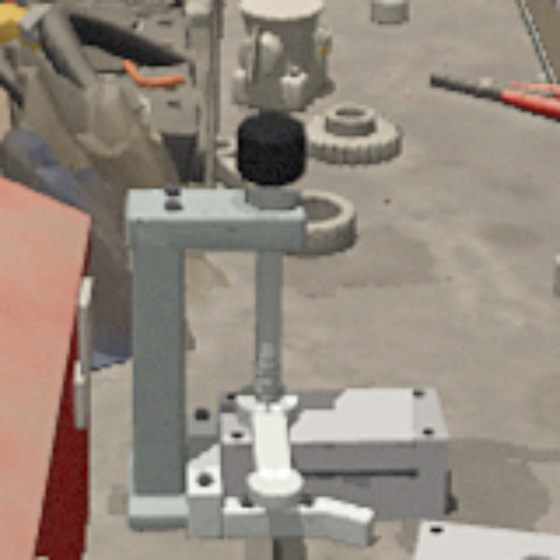

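The side view shows the stop collar seated on the block at (265,405), the pad at (275,483) and the knob down at (270,148). Next I grip the knob and raise the rod.

Run:
```python
from h import *
bot.move_gripper(70)
bot.servo_line(G(0,0,300),speed=200)
bot.servo_line(G(0,0,212),speed=120)
bot.move_gripper(30,50); st('grip')
hit=bot.servo_line(G(0,0,266),speed=40,until_force=25); st(hit)
bot.dwell(.2); st()
s=bot.read_state(); z=s['ee_pos'][2]
bot.servo_line(G(0,0,z),speed=20); st('hold')
bot.move_gripper(70); st('rel')
bot.servo_line(G(0,0,310),speed=120)
bot.servo_line(G(-170,0,310),speed=250)
c=cam('side'); cv2.imwrite('pics/s4.png',cv2.resize(c['image'][180:340,240:400],None,fx=3.5,fy=3.5))
c=cam('top');P=cloud(c)
def rect(b,z0,z1):
    m=(P[...,2]>z0)&(P[...,2]<z1)&(P[...,0]>b[0])&(P[...,0]<b[1])&(P[...,1]>b[2])&(P[...,1]<b[3]);q=P[m]
    return len(q),np.median(q[:,2]).round(1),cv2.minAreaRect(q[:,:2].astype(np.float32))
print('pad',rect((570,630,84,130),30,140)); print('knob',rect((570,630,-20,40),215,290)); print('block',rect((440,640,-24,38),44,54));st()
```

```text
grip 24.93 [600.3  10.8 212.9] F [-1.5  5.3  5.4] w 34.2 50.0
True 26.17 [600.3  11.  263.1] F [3.2 0.6 2.1] w 34.1 56.3
 26.37 [600.3  10.9 263.1] F [3.9 0.6 4.5] w 34.0 56.5
hold 26.62 [600.3  10.8 263.1] F [2.9 7.1 2.3] w 34.1 56.3
rel 27.06 [600.1   9.9 263. ] F [0.4 0.1 0.5] w 70.2 0.0
pad (142, np.float64(111.5), ((596.6898803710938, 96.35709381103516), (27.778724670410156, 22.339153289794922), 0.8830194473266602))
knob (381, np.float64(268.9), ((598.9700927734375, 9.92343521118164), (34.081787109375, 33.95089340209961), 0.5754703283309937))
block (1166, np.float64(49.8), ((564.5670776367188, 8.612516403198242), (120.00330352783203, 55.945960998535156), 2.5436902046203613))
 28.53 [431.2   2.6 309.5] F [ 1.7 -0.2 -0.5] w 70.2 0.0
```

View pics/s4.png

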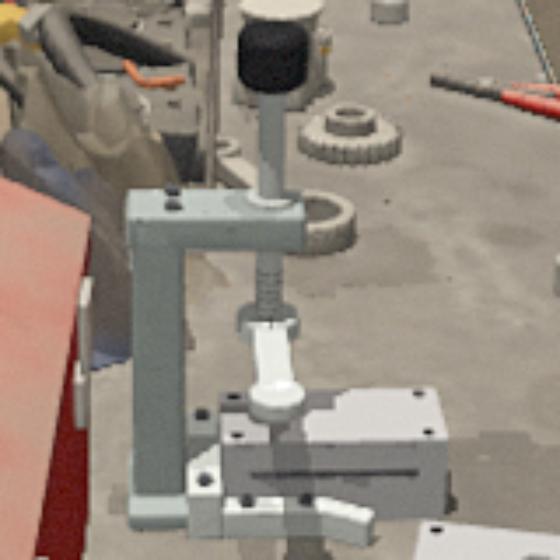

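The rod is fully up, with the knob at (272,55) in the crop. The knob and pad both rose 49.8 mm, so the setting held, and the block is still home, so I hand it in.

```bash
python3 -c "
from rig import bot
print(bot.finish_job())"
```

```text
the job is handed in; nothing more can be done
None
```

The job is handed in at about 29 s of the 67 s limit: the single-bore block is home, the gauge is set to its bore, the rod is fully raised with the stop setting kept, and I did not touch the two-bore block.

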